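# Hold the sprung tray cover at the index arm

## Robot

A 6-joint arm with a two-finger parallel gripper is mounted at the origin on the work surface. World frame = base frame: x ahead of the robot, y to its left, z up, the work surface at z = 0. Lengths are in m, angles in rad, forces in N, time in s.
With the tool pointing down it reaches from about 0.3 to 0.875 m from the base axis. Payload 6.4 kg.
Tool frame: the origin (TCP) lies midway between the tips of the shut fingers; the grasp point (between the pads) lies 19 mm behind it; z points along the fingers, y is the line along which they close (so a half turn about z gives the same grasp; the last joint's range is limited). The gripper opens to 85 mm and grips with 20 to 120 N. Pads are 22 mm wide; open, the fingers measure 114 mm over their backs; the gripper's body (76 mm by 85 mm) begins 54 mm behind the grasp point. The pads swing forward as they close: fully open they stand 13 mm farther back than shut.
Start: joints at [1.052, 0.181, 1.607, -0, 1.354, -0.206], TCP at [0.177, 0.547, 0.231] pointing down, gripper open.
Joint ranges: [-2.99, 2.99], [-0.89, 2.07], [0.3, 2.58], [-1.14, 4.28], [0, 2.63], [-3.12, 3.12]. Speed limits (rad/s): [2.57, 2.57, 3.01, 3.14, 3.14, 3.14].

## Interface

Orientations are given as a unit quaternion [w, x, y, z].
In Python, from bench import ctrl gives the robot as it stands. The module is installed in compiled form; this text tells all that it offers.
- The arm moves only by the tool move_arm, never from a script. Its argument "plan" is one flat list of numbers, 6 for each row, row after row: the shift along the world's x, y, z in units of 50 mm (1.0 is 50 mm), then the turn, a rotation vector about the world's x, y, z in rad. A call has 1 to 10 rows; each row is the pose to reach, as a shift and turn from the pose commanded when the call began; what a row does not reach only later rows make up. A row lasts 1/8 s, in which the tool goes at most 62.5 mm and 10.7 degrees, less where a joint would pass 70% of its speed; a pose out of reach is approached as far as the arm can. A call with a gripper value outside its range is refused whole. "grip" is the finger opening in mm, from 0 to 85.4, set as the call begins (left out, the last holds). The fingers move at their own pace and stop on an object; the grip force is fixed at half the most. Time passes only in rows, so rows that repeat a pose let the fingers close. It gives the time, the measured TCP pose, the force, the opening and the grip force at its end, in the units of the state.
- ctrl.get_obs(): the state, without advancing time (a new reading comes with each control period).
- ctrl.camera(name): name is "side" or "top"; returns a dict with "pixels" (420x560x3 uint8, red, green, blue), "fx", "fy", "cx", "cy" (pixels), "origin" and "attitude" of the camera in the world. Camera axes: x right, y down, z forward; pixel columns grow to the right and rows downward; lengths in m; the calibration is good to about 2 mm. A picture is of the moment at which its call begins. There is no depth.
- ctrl.hand_in(): hands the job in; it is judged then, once.
The state is a dict: "time_s": time; "q": joint angles; "dq": joint speeds; "joint_efforts": joint torques, N m; "eef_pos": TCP position; "eef_rot": TCP orientation; "wrist_force": force on the tool from outside, world axes, zero at the start; "torque": the same for the moment, N m; "opening": opening from 0.0 (shut) to 1.0 (fully open); "grasp_force": force on a finger pad.
Only numpy, scipy, OpenCV 4.12 (cv2) and the standard library are available. Lean on these libraries where they do the work, as an engineer would, in place of code of your own. Each camera call takes 0.05 s, during which the arm holds its last target. There are 200 camera calls.

## Task

Pull the upper drawer of the grey bench cabinet fully open by its bar handle. Then take the sprung cover over the contact-tip tray in that drawer by its grab rail, lift it until it slopes at the same angle as the little brass index arm beside it, and finish while still holding it steady there by the rail (if let go it snaps shut), with the drawer still fully out. Keep off the index arm and leave everything else where it is.

Things in the scene. Friction and masses are not known exactly. Their poses are not given: they have to be found in the camera images.
- drawer (a joint): how far the upper drawer is out, m: 0 = shut, 0.15 = at its stop; slides along the cabinet's -x, about 3 N friction, stays where left; may start up to 25 mm ajar. Carries cover and index arm. Front panel 15 thick, its top edge 152 above the table; side walls 55 high, tops 113 above the table
- drawer_handle: steel bar handle of the upper drawer: round bar, diameter 11, 130 long along y, a leg at each end; origin at the bar's middle; x axis to the cabinet's back (the cabinet's +x), y along the bar, z up. Bar axis 40 in front of the front panel, 133 above the table. Cabinet: grey steel, 260 deep (x) x 340 wide x 165 high; place and yaw vary; its lower front does not open
- cover (a joint): angle of the sprung cover, rad: 0 = flat and shut; its hinge runs along the cabinet's x at the cover's +y edge, its -y edge (with the rail) rises as the angle grows, to 1.1. Spring pulls it shut: 0.4 Nm when shut plus 0.7 Nm per rad, plus its weight (0.2 to 0.4 kg): about 5 to 10 N of lift at the rail. Cover: flat aluminium plate 94 (x) x 77 (y) x 4
- cover_rail: grab rail: round steel bar, diameter 11, 86 long along x, a leg at each end; origin at the bar's middle, 115 from the hinge line in the cover's plane; turns with the cover, y axis in the cover's plane towards the hinge. Shut: bar 103 above the table, 40 above the drawer floor, 38 from the plate's edge, 84 from the drawer's side wall, nothing beneath; 122 behind, 65 to -y of handle
- index (a joint): angle of the index arm, rad, same zero and sense as cover; set anywhere from 0.35 to 0.68 (20 to 39 degrees) and stiff: it stays there. The cover is right when cover equals index
- index_arm: index arm: slim brass arm 62 long, 10 wide, 5 thick, a small round button (diameter 12) at its free end, pivoted on the cover's hinge line between the cover and the front panel (58 to -x of the rail's middle), sloping up towards -y like the cover; origin in the button's middle, 65 from the hinge line, y axis along the arm to the pivot, parallel to the rail's y axis when the cover is right
- brush: wire brush lying on the table (mm); leave it alone
- plate_a: long flat steel plate, 160 x 50 x 8, on the table (mm); leave it alone
- plate_b: short flat steel plate, 120 x 70 x 8, on the table (mm); leave it alone
- chip_hammer: hammer lying on the table (mm); leave it alone
- angle_iron: length of steel angle, 150 long, 40 high, on the back part of the cabinet's top (mm); leave it alone
- paste_jar: white jar with black lid, diameter 64, height 55, on the back part of the cabinet's top (mm); leave it alone
- spray_can: grey spray can, diameter 60, height 150, standing on the table (mm); leave it alone

How it is judged:
By the outcome, as a careful person would: the job done as asked, in the order asked, and still so for the second after the job is handed in, while the arm keeps its last pose, push and grip.
It also fails if it takes over 54 s, if anything falls off the work surface, if the arm or the gripper's body presses on something with over 40 N, if the wrist force passes 120 N, or if a joint passes its speed limit or range.

## Working session

There is one attempt and no reset: what is moved stays moved. The work goes in short steps, Python scripts to look and compute and a tool call to move; the robot and the scene stay as the last step left them, time stands still between calls to the robot, and variables do not carry over. Pictures are saved under pics/ and viewed, at most 10 in all, crops included, and the job is handed in when it is done.

Besides the shell and the picture viewer there is one more tool, called after "Request:" by a JSON object that holds its "method" and its "body", one argument or row to a line. move_arm: Moves the arm, as the interface text tells. Its arguments: {"type":"object","properties":{"plan":{"type":"array"},"grip":{"type":"number"}},"required":["plan"]}

```bash
mkdir -p pics; cat > h.py <<'E'
import numpy as np, cv2
from bench import ctrl
from scipy.spatial.transform import Rotation as R
def rot(a):
    a=np.array(a,float)
    return a if a.shape==(3,3) else R.from_quat(a,scalar_first=True).as_matrix()
def snap(n,f,crop=None,s=1):
    c=ctrl.camera(n); p=c["pixels"][:,:,::-1]
    if crop: x0,y0,x1,y1=crop; p=p[y0:y1,x0:x1]
    if s!=1: p=cv2.resize(p,None,fx=s,fy=s,interpolation=cv2.INTER_CUBIC)
    cv2.imwrite("pics/"+f,p); return c
def ray(c,u,v):
    d=rot(c["attitude"])@np.array([(u-c["cx"])/c["fx"],(v-c["cy"])/c["fy"],1]); return np.array(c["origin"]),d
def atz(c,u,v,z):
    o,d=ray(c,u,v); return o+d*(z-o[2])/d[2]
def proj(c,P):
    p=rot(c["attitude"]).T@(np.array(P)-c["origin"]); return np.array([c["fx"]*p[0]/p[2]+c["cx"],c["fy"]*p[1]/p[2]+c["cy"]])
def tri(c1,p1,c2,p2):
    o1,d1=ray(c1,*p1);o2,d2=ray(c2,*p2)
    t=np.linalg.lstsq(np.c_[d1,-d2],o2-o1,rcond=None)[0]
    a=o1+d1*t[0];b=o2+d2*t[1]; return (a+b)/2,np.linalg.norm(a-b)
E
python3 - <<'E'
from h import *
for n in("top","side"):
    c=snap(n,n+"0.png",None,1.4); print(n,c["origin"],c["attitude"],c["fx"],c["fy"],c["cx"],c["cy"])
o=ctrl.get_obs(); print(o)
E
```

```text
top [0.40493867 0.01619396 1.76106669] [ 0.02657776 -0.69753347  0.71519216 -0.03522563] 444.3873477299218 444.3873477299218 276.1716868018954 214.05000863816372
side [ 0.0493346  -0.9760081   0.75693448] [-0.48238511  0.84204752 -0.21327205  0.11302927] 428.8770798790952 428.8770798790952 281.7050563512722 210.0074345312319
{'time_s': 0.1, 'q': array([ 1.05172070e+00,  1.81488834e-01,  1.60789570e+00, -5.33340119e-06,
        1.35384142e+00, -2.06308503e-01]), 'dq': array([-0.00019259, -0.00071164, -0.00165178,  0.00099884, -0.0003576 ,
       -0.00036662]), 'joint_efforts': array([ 1.05005493e-03, -4.45874727e+01, -3.52241778e+01, -1.19484971e-04,
        4.14025199e-03,  1.32367973e-05]), 'eef_pos': array([0.1766569 , 0.5466596 , 0.23046779]), 'eef_rot': array([-2.87305867e-04,  1.55746306e-01,  9.87796751e-01, -7.64443906e-04]), 'wrist_force': array([-0.07381735,  0.11976248,  0.49244299]), 'torque': array([ 0.01093345, -0.04667335, -0.02389393]), 'grasp_force': 0.0, 'opening': 0.9984715543229589}
```

View pics/top0.png

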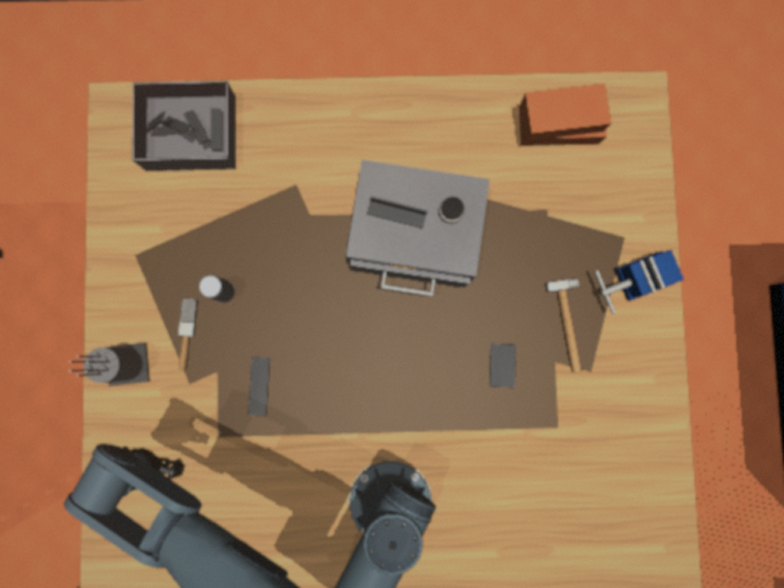

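View pics/side0.png

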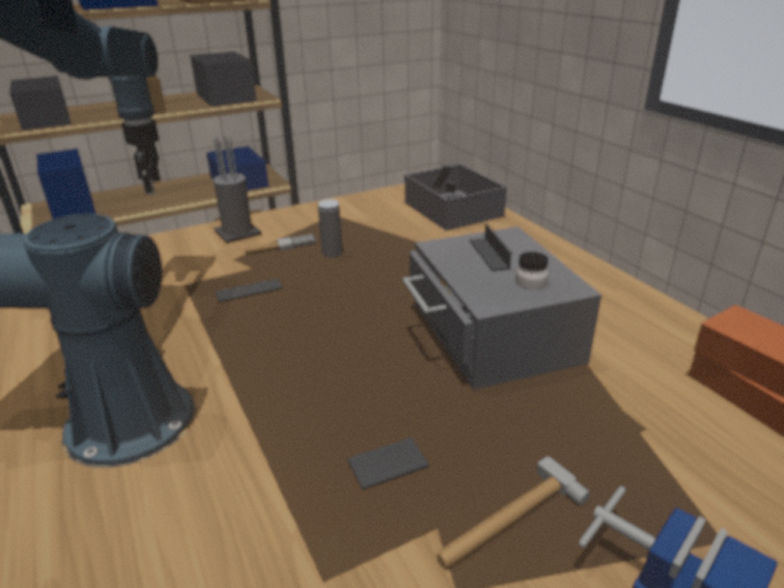

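The top view shows the cabinet at (350–490,160–285) with the bar handle from about (382,288) to (434,294), in enlarged pixels. The drawer is slightly ajar. The side view shows the handle at (405–445,280–310).

```bash
python3 - <<'E'
from h import *
c=snap("top","t1.png",(240,105,360,220),6)
for n,u,v,z in [("hL",382,288,.133),("hR",434,294,.133),("BL",362,162,.165),("BR",489,180,.165),("FL",349,261,.165),("FR",473,276,.165)]:
    print(n,atz(c,u/1.4,v/1.4,z).round(4))
E
```

```text
hL [0.5785 0.0059 0.133 ]
hR [ 0.5593 -0.1305  0.133 ]
BL [0.9089 0.0503 0.165 ]
BR [ 0.8532 -0.2818  0.165 ]
FL [0.6474 0.0897 0.165 ]
FR [ 0.6006 -0.2302  0.165 ]
```

View pics/t1.png

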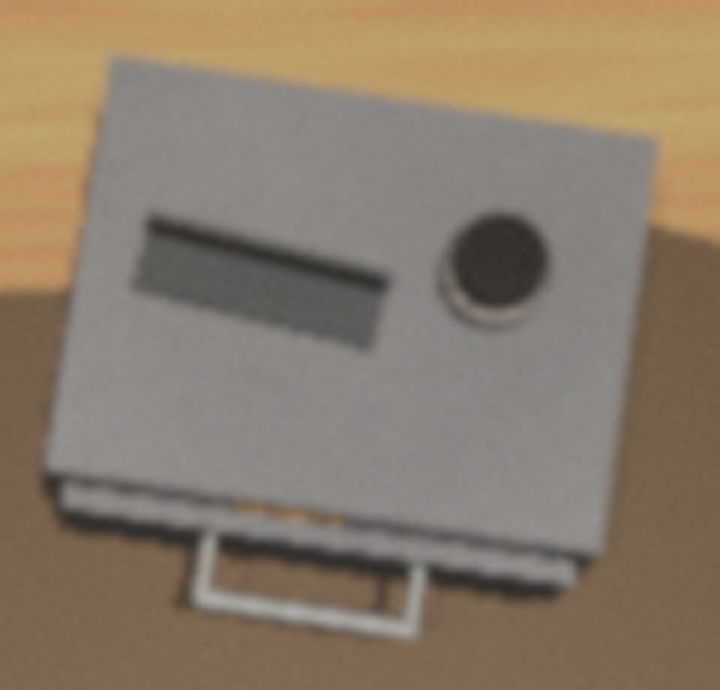

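The crop shows the cabinet's top corners at (110,58), (655,140), (600,552) and (45,472). The bar runs from (198,602) to (416,632), and brass shows at (290,515) in the gap.

```bash
python3 - <<'E'
from h import *
c=ctrl.camera("top")
f=lambda u,v,z: atz(c,240+u/6-.4,105+v/6-.4,z)
BL,BR,FR,FL=[f(*p,.165) for p in[(110,58),(655,140),(600,552),(45,472)]]
hL,hR=f(198,602,.133),f(416,632,.133)
for a,b in((BR,BL),(FR,FL),(hR,hL)):
    d=b-a; print(np.linalg.norm(d),np.degrees(np.arctan2(-d[0],d[1])))
for a,b in((FL,BL),(FR,BR)):
    d=b-a; print(np.linalg.norm(d),np.degrees(np.arctan2(d[1],d[0])))
m=(hL+hR)/2; print(m, (FL+FR)/2)
y=np.radians(-8.5);X=np.array([np.cos(y),np.sin(y),0])
print(((FL+FR)/2-m)@X)
E
```

```text
0.33761176396278103 -10.019434326945902
0.33871546824618143 -9.643410936579693
0.13511391959439653 -9.271109170468426
0.25912858451926 -9.967980945950039
0.2569089965591416 -9.723014033231507
[ 0.57053839 -0.0599356   0.133     ] [ 0.63079031 -0.0695881   0.165     ]
0.061016844022580265
```

Request:
{"method": "move_arm", "body": {
  "plan": [0.66,-1,0,0,0,-0.14,1.32,-2,0,0,0,-0.28,1.98,-3,0,0,0,-0.42,2.64,-4,0,0,0,-0.56,3.3,-5,0,0,0,-0.7,3.96,-6,0,0,0,-0.84,4.62,-7,0,0,0,-0.98,5.28,-8,0,0,0,-1.12,5.94,-9,0,0,0,-1.26,6.6,-10,0,0,0,-1.428],
  "grip": 40
}}

```text
time_s: 1.45
eef_pos: [0.5077, 0.0453, 0.2314]
eef_rot: [0.0, 0.766, 0.642, 0.0]
wrist_force: [0.7, 1.0, 0.8]
opening: 0.471
grasp_force: 0.0
```

Request:
{"method": "move_arm", "body": {
  "plan": [0.64,-1.07,0,0,0,0,1.28,-2.13,0,0,0,0,1.28,-2.13,-0.8,0,0,0,1.28,-2.13,-1.6,0,0,0,1.28,-2.13,-2.33,0,0,0,1.28,-2.13,-2.33,0,0,0]
}}

```text
time_s: 2.2
eef_pos: [0.5682, -0.0586, 0.1115]
eef_rot: [-0.003, 0.765, 0.644, -0.002]
wrist_force: [-0.6, 0.5, 0.5]
opening: 0.466
grasp_force: 0.0
```

Request:
{"method": "move_arm", "body": {
  "plan": [0,0,0,0,0,0,0,0,0,0,0,0,0,0,0,0,0,0,0,0,0,0,0,0],
  "grip": 0
}}

```text
time_s: 2.7
eef_pos: [0.5726, -0.0598, 0.1171]
eef_rot: [0.002, 0.765, 0.645, 0.001]
wrist_force: [0.7, 0.3, 6.4]
opening: 0.105
grasp_force: 58.8
```

Request:
{"method": "move_arm", "body": {
  "plan": [-0.3,0.05,0,0,0,0,-0.7,0.12,0,0,0,0,-1.18,0.2,0,0,0,0,-1.66,0.285,0,0,0,0,-2.07,0.355,0,0,0,0,-2.37,0.407,0,0,0,0,-2.56,0.44,0,0,0,0,-2.66,0.457,0,0,0,0,-2.66,0.457,0,0,0,0]
}}

```text
time_s: 3.82
eef_pos: [0.4445, -0.0368, 0.1172]
eef_rot: [0.006, 0.765, 0.644, 0.006]
wrist_force: [23.0, 4.6, -12.6]
opening: 0.101
grasp_force: 59.8
```

Request:
{"method": "move_arm", "body": {
  "plan": [-0.1,0.017,0,0,0,0,-0.1,0.017,0,0,0,0]
}}

```text
time_s: 4.08
eef_pos: [0.4444, -0.0369, 0.1174]
eef_rot: [0.01, 0.765, 0.643, 0.01]
wrist_force: [48.6, 2.8, -37.8]
opening: 0.104
grasp_force: 58.3
```

```bash
python3 - <<'E'
from h import *
o=ctrl.get_obs(); print(o['eef_pos'],o['wrist_force'])
E
```

```text
[ 0.44444056 -0.03685642  0.11735758] [ 48.60333547   2.80209059 -37.75963022]
```

Request:
{"method": "move_arm", "body": {
  "plan": [0.1,-0.017,0.03,0,0,0,0.2,-0.034,0.06,0,0,0,0.2,-0.034,0.06,0,0,0]
}}

```text
time_s: 4.45
eef_pos: [0.4444, -0.0368, 0.1172]
eef_rot: [0.001, 0.765, 0.644, 0.002]
wrist_force: [12.4, 2.5, -17.5]
opening: 0.102
grasp_force: 60.6
```

Request:
{"method": "move_arm", "body": {
  "plan": [0,0,0,0,0,0,0,0,0,0,0,0,0,0,0,0,0,0,0,0,0.6,0,0,0,0,0,1.5,0,0,0,-0.5,0.8,2.2,0,0,0,-0.5,1.8,2.2,0,0,0,-0.5,2.8,2.2,0,0,0,-0.5,3.8,2.2,0,0,0],
  "grip": 40
}}

```text
time_s: 5.58
eef_pos: [0.4179, 0.154, 0.2285]
eef_rot: [0.001, 0.765, 0.644, 0.001]
wrist_force: [1.1, 0.4, -0.2]
opening: 0.47
grasp_force: 0.0
```

```bash
python3 - <<'E'
from h import *
o=ctrl.get_obs(); print(o['eef_pos'],o['eef_rot'],o['wrist_force'])
c=snap("top","t2.png",(240,105,360,220),6)
c=snap("side","s2.png",(250,150,430,290),4)
E
```

```text
[0.41785101 0.15402349 0.22849166] [5.47551243e-04 7.64731796e-01 6.44348210e-01 6.03194669e-04] [ 1.11124195  0.3833187  -0.17429865]
```

View pics/t2.png

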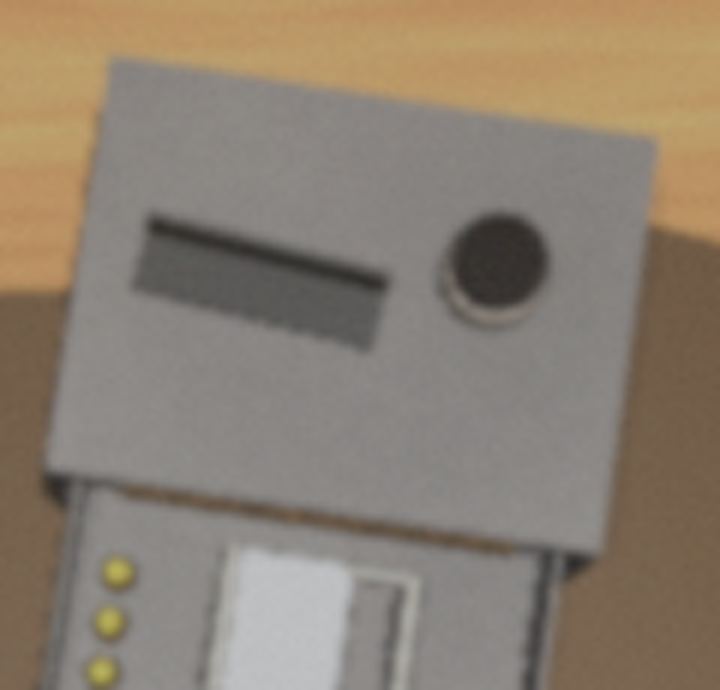

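View pics/s2.png

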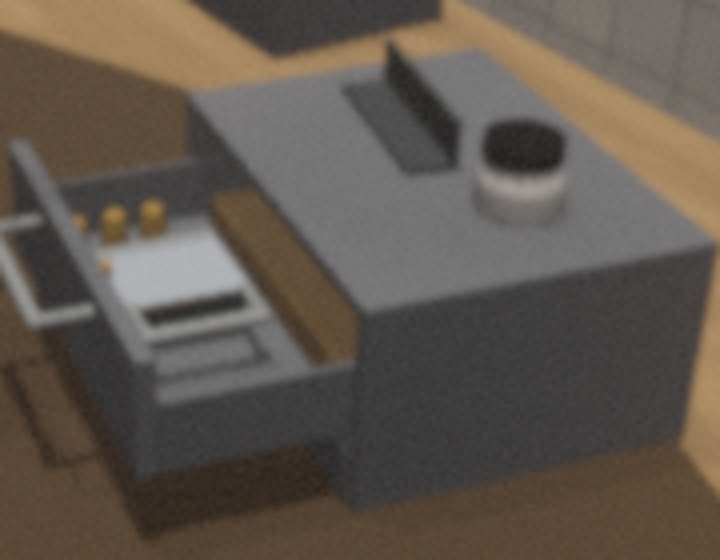

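The side crop shows the drawer out, the rail along (150,330)–(265,320), and the index mostly hidden behind the front panel. The top crop shows the rail's rear end at (415,578). I need a top crop further down.

```bash
python3 - <<'E'
from h import *
c=snap("top","t3.png",(245,185,345,260),8)
X=np.array([.9855,-.169,0]);Y=np.array([.169,.9855,0])
H=np.array([.4444,-.0369,.133]); r=H+.122*X-.065*Y; r[2]=.103; print(r)
g=lambda p:((proj(c,p)-[245,185]+.4)*8).round()
print("rail",g(r),g(r-.043*X),g(r+.043*X),"H",g(H),g(H+.065*Y),g(H-.065*Y))
for t in(.35,.5,.68):
    b=r+.115*Y-.058*X-.065*np.cos(t)*Y; b[2]+=.065*np.sin(t); print(t,g(b))
s=ctrl.camera("side")
for t in(.35,.5,.68):
    b=r+.115*Y-.058*X-.065*np.cos(t)*Y; b[2]+=.065*np.sin(t); print(t,proj(s,b))
E
```

```text
[ 0.553646  -0.1215755  0.103    ]
rail [499. 222.] [486. 312.] [512. 132.] H [327. 458.] [186. 438.] [467. 479.]
0.35 [370. 325.]
0.5 [362. 322.]
0.68 [349. 319.]
0.35 [275.75127919 218.01816885]
0.5 [275.24919065 214.61452326]
0.68 [274.47427228 210.52133318]
```

View pics/t3.png

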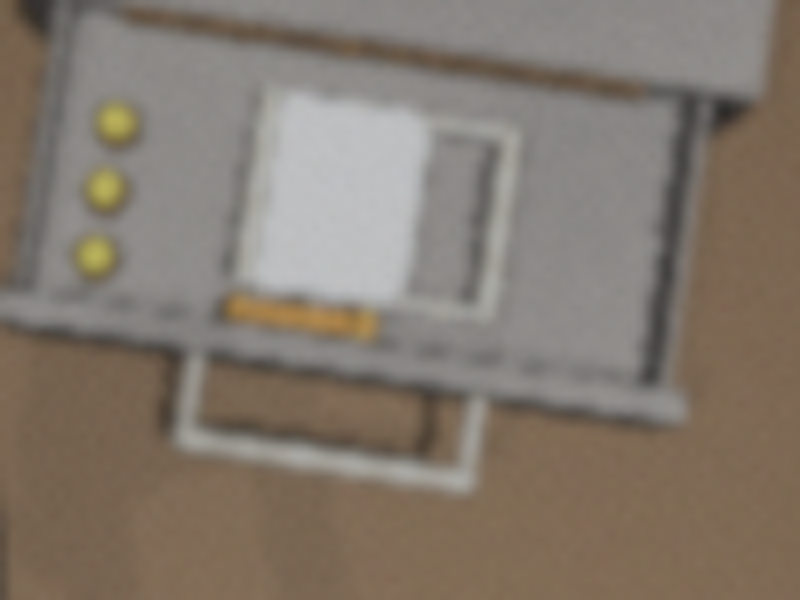

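The rail lies at (485,305)–(512,130), centre (498,218), against a predicted (499,222), so the pose model is confirmed. The brass arm runs from (228,305) to its button at about (366,324). I'll zoom the side view on the brass for its angle.

```bash
python3 - <<'E'
from h import *
P=[]
for n in("side","top"):
    I=np.mean([ctrl.camera(n)["pixels"].astype(float) for _ in range(8)],0); np.save(n+".npy",I)
I=np.load("side.npy")[200:235,255:305,::-1].astype(np.uint8)
J=np.load("top.npy")[215:235,270:300,::-1].astype(np.uint8)
a=cv2.resize(I,None,fx=15,fy=15,interpolation=cv2.INTER_NEAREST)
cv2.imwrite("pics/s4.png",a)
c=ctrl.camera("top"); s=ctrl.camera("side")
X=np.array([.9855,-.169,0]);Y=np.array([.169,.9855,0])
H=np.array([.4444,-.0369,.133])
def h(p): return ((proj(s,p)-[255,200]+.5)*15).round()
for n,y in(("yL",.1),("yR",-.1)):
    for x,l in((.04,"front"),(.055,"back")):
        q=H+x*X+y*Y; q[2]=.152; print(n,l,h(q))
r=H+.122*X-.065*Y; r[2]=.103
hg=r+.115*Y-.058*X; print("pivot",h(hg))
for t in(.35,.45,.55,.68):
    b=hg-.065*np.cos(t)*Y+[0,0,.065*np.sin(t)]; print(t,h(b))
print("rail",h(r-.043*X),h(r+.043*X))
E
```

```text
yL front [ 32. -93.]
yL back [ 105. -105.]
yR front [338. 426.]
yR back [420. 410.]
pivot [228. 221.]
0.35 [319. 278.]
0.45 [314. 244.]
0.55 [308. 210.]
0.68 [300. 165.]
rail [489. 513.] [926. 427.]
```

View pics/s4.png

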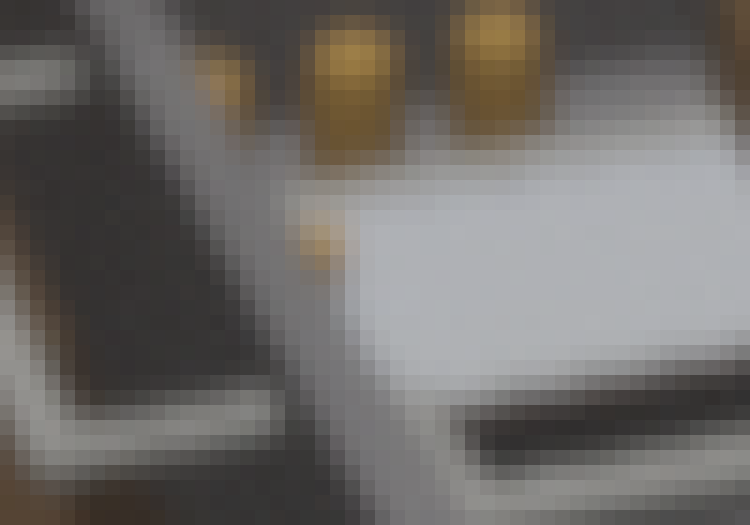

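The brass button spans about (295–345, 212–275) in the enlarged crop, centre row about 243, which gives an index of about 0.45. The rail's band at x=750 sits at row 463, as predicted (462). Next I'll refine this by fitting a rendered brass shape.

```bash
python3 - <<'E'
from h import *
c=ctrl.camera("top"); s=ctrl.camera("side")
X=np.array([.9855,-.169,0]);Y=np.array([.169,.9855,0]);Z=np.array([0,0,1.])
H=np.array([.4444,-.0369,.133]); r=H+.122*X-.065*Y; r[2]=.103
hg=r+.115*Y-.058*X
S=np.load("side.npy");T=np.load("top.npy")
# rail offset check in both views: bright ridge subpixel, along rail interior
g=S.sum(2)
for t in(-.01,.0,.01,.02):
    p=proj(s,r+t*X); u=int(round(p[0])); v=np.arange(int(p[1])-3,int(p[1])+5); w=g[v,u]; w=np.clip(w-np.sort(w)[2],0,None)
    pv=np.interp(u,*zip(*sorted([tuple(proj(s,r-.043*X)),tuple(proj(s,r+.043*X))])))
    print("side rail dv",round((w@v)/w.sum()-pv,2),w.round().astype(int))
g=T.sum(2)
for t in(-.02,.0,.02):
    p=proj(c,r+t*X); v=int(round(p[1])); u=np.arange(int(p[0])-3,int(p[0])+5); w=g[v,u]; w=np.clip(w-np.sort(w)[3],0,None)
    print("top rail du",round((w@u)/w.sum()-p[0],2),w.round().astype(int))
orS=np.clip(S[...,0]-S[...,2]-12,0,None)[210:222,270:281]; print(orS.round().astype(int)); 
v,u=np.mgrid[210:222,270:281];print("side centroid",(u*orS).sum()/orS.sum(),(v*orS).sum()/orS.sum())
orT=np.clip(T[...,0]-T[...,2]-25,0,None)[218:232,268:298]; print(orT.round().astype(int))
for t in(.35,.4,.45,.5,.55,.6):
    A=-np.cos(t)*Y+np.sin(t)*Z
    print(t,"side",proj(s,hg+.065*A).round(2),"top btn",proj(c,hg+.065*A).round(2),"end",proj(c,hg+.071*A).round(2),"piv",proj(c,hg).round(2))
E
```

```text
side rail dv -0.37 [  0  22 127 177 147  68   0   0]
side rail dv -0.33 [  0   0 111 172 159  88   9   0]
side rail dv -0.35 [  0  35 123 147 102  15   0   0]
side rail dv -0.28 [  0  21 124 166 132  51   0   0]
top rail du 0.6 [ 0  0  0 80 58  0  1 18]
top rail du 0.37 [ 0  0  0 26 94 55  0 11]
top rail du 0.26 [ 0  0  0 60 98 42  0  3]
[[ 0  0  0  0  0  8 25 31 28 22 13]
 [ 0  0  0  0  0  2 11 14  9  4  0]
 [ 0  0  0  0  0  0  0  0  0  0  0]
 [ 0  0  0  0  0  0  0  0  0  0  0]
 [ 0  0  0  0  0  5 10  3  0  0  0]
 [ 0  0  0  0  2 20 29 16  0  0  0]
 [ 0  0  0  0  2 25 40 22  0  0  0]
 [ 0  0  0  0  0 13 27 12  0  0  0]
 [ 0  0  0  0  0  0  4  0  0  0  0]
 [ 0  0  0  0  0  0  0  0  0  0  0]
 [ 0  0  0  0  0  0  0  0  0  0  0]
 [ 0  0  0  0  0  0  0  0  0  0  0]]
side centroid 276.5566750629723 213.4625314861461
[[ 0  0  0  0  0  0  0  0  0  0  0  0  0  0  0  0  0  0  0  0  0  0  0  0
   0  0  0  0  0  0]
 [ 0  0  0  0  0  0  0  0  0  0  0  0  0  0  0  0  0  0  0  0  0  0  0  0
   0  0  0  0  0  0]
 [ 0  0  0  0  0  0  0  0  0  0  0  0  0  0  0  0  0  0  0  0  0  0  0  0
   0  0  0  0
[... 890 characters left out ...]
0  0  0  0  0  0  0  0  0  0  0  0  0  0  0  0
   0  0  0  0  0  0]
 [ 0  0  0  6 11  9  7  6  4  2  0  0  0  0  0  0  0  0  0  0  0  0  0  0
   0  0  0  0  0  0]]
0.35 side [275.75 218.02] top btn [290.82 225.16] end [292.35 225.35] piv [274.39 223.18]
0.4 side [275.6  216.89] top btn [290.53 225.07] end [292.05 225.24] piv [274.39 223.18]
0.45 side [275.43 215.75] top btn [290.21 224.96] end [291.69 225.13] piv [274.39 223.18]
0.5 side [275.25 214.61] top btn [289.84 224.86] end [291.29 225.01] piv [274.39 223.18]
0.55 side [275.05 213.47] top btn [289.43 224.74] end [290.85 224.89] piv [274.39 223.18]
0.6 side [274.84 212.33] top btn [288.98 224.63] end [290.36 224.76] piv [274.39 223.18]
```

```bash
cat > fit.py <<'E'
from h import *
from scipy.optimize import least_squares
X=np.array([.9855,-.169,0]);Y=np.array([.169,.9855,0]);Z=np.array([0,0,1.])
H=np.array([.4444,-.0369,.133]); r=H+.122*X-.065*Y; r[2]=.103; hg=r+.115*Y-.058*X
def hull(c,pts,sh,K,o):
    p=np.array([proj(c,q) for q in pts])+sh-o
    return cv2.convexHull(np.round(((p+.5)*K-.5)*16).astype(np.int32))
def render(c,box,t,px,sh,sig,kind,K=10):
    u0,v0,u1,v1=box; m=np.zeros(((v1-v0)*K,(u1-u0)*K),np.float32)
    A=-np.cos(t)*Y+np.sin(t)*Z; N=np.cos(t)*Z+np.sin(t)*Y; o=[u0,v0]
    a=[hg+l*A+w*X+h*N for l in(0,.062) for w in(-.005,.005) for h in(-.0025,.0025)]
    ph=np.linspace(0,6.28,24); B=hg+.065*A
    if kind=="sph": b=[B+.006*(np.sin(e)*(np.cos(f)*X+np.sin(f)*Y)+np.cos(e)*Z) for f in ph for e in np.linspace(0,3.14,12)]
    if kind=="cylN": b=[B+.006*(np.cos(f)*X+np.sin(f)*A)+h*N for f in ph for h in(-.004,.004)]
    if kind=="cylX": b=[B+.006*(np.cos(f)*N+np.sin(f)*A)+h*X for f in ph for h in(-.006,.006)]
    for q in(a,b): cv2.fillConvexPoly(m,hull(c,q,sh,K,o),1,shift=4)
    pan=[H+(x+px)*X+y*Y+(z-.133)*Z for x in(.04,.055) for y in(-.16,.16) for z in(.06,.152)]
    cv2.fillConvexPoly(m,hull(c,pan,sh,K,o),0,shift=4)
    m=cv2.GaussianBlur(m,(0,0),sig*K); return m.reshape(v1-v0,K,u1-u0,K).mean((1,3))
E
python3 - <<'E'
from fit import *
s=ctrl.camera("side");c=ctrl.camera("top")
S=np.load("side.npy");T=np.load("top.npy")
bs=(270,212,281,222);bt=(268,218,298,230)
O=lambda I,b:(I[...,0]-I[...,2])[b[1]:b[3],b[0]:b[2]]
def run(cam,obs,box,fun,x0,lo,hi):
    def res(p):
        m=fun(p); A=np.c_[m.ravel(),np.ones(m.size)]; k=np.linalg.lstsq(A,obs.ravel(),rcond=None)[0]; return A@k-obs.ravel()
    best=min((least_squares(res,[t]+x0,bounds=(lo,hi),diff_step=.03) for t in(.38,.45,.52,.6)),key=lambda q:q.cost); return best.x.round(3),round(best.cost,1)
for k in("sph","cylN","cylX"):
    for dv in(-.33,0):
        print("side",k,dv,run(s,O(S,bs),bs,lambda p:render(s,bs,p[0],p[1],np.array([0,dv]),p[2],k),[-.002,.8],[.3,-.02,.4],[.72,.02,1.5]))
    print("top",k,run(c,O(T,bt),bt,lambda p:render(c,bt,p[0],0,np.array([p[1],p[2]]),p[3],k),[.3,.1,.8],[.3,-1,-1,.4],[.72,1,1,1.5]))
E
```

```text
side sph -0.33 (array([ 0.422, -0.004,  0.789]), np.float64(924.3))
side sph 0 (array([ 0.438, -0.003,  0.79 ]), np.float64(857.6))
top sph (array([ 0.3  , -0.985, -0.017,  0.781]), np.float64(3408.6))
side cylN -0.33 (array([ 0.424, -0.004,  0.789]), np.float64(1033.1))
side cylN 0 (array([ 0.44 , -0.004,  0.769]), np.float64(961.6))
top cylN (array([ 0.336, -0.965, -0.011,  0.767]), np.float64(3190.6))
side cylX -0.33 (array([ 0.43 , -0.005,  0.783]), np.float64(1417.4))
side cylX 0 (array([ 0.447, -0.004,  0.761]), np.float64(1337.4))
top cylX (array([ 0.348, -0.966,  0.021,  0.759]), np.float64(3560.5))
```

Request:
{"method": "move_arm", "body": {
  "plan": [0.2,-0.3,0,0,0,0.17,0.5,-0.9,0,0,0,0.35,0.8,-1.6,0,0,0,0.52,1.1,-2.3,0,0,0,0.7,1.4,-3,0,0,0,0.87,1.7,-3.7,0,0,0,1.05,2,-4.3,0,0,0,1.22,2.3,-4.9,0,0,0,1.4,2.71,-5.51,0,0,0,1.57,2.71,-5.51,0,0,0,1.57],
  "grip": 30
}}

```text
time_s: 8.12
eef_pos: [0.5542, -0.1249, 0.2275]
eef_rot: [-0.0, 0.086, 0.996, -0.0]
wrist_force: [0.1, 0.4, -0.1]
opening: 0.349
grasp_force: 0.0
```

```bash
python3 - <<'E'
from h import *
o=ctrl.get_obs(); print(o['eef_pos'],o['q'],o['opening']); M=rot(o['eef_rot']); print(M.round(3)); print(np.degrees(np.arctan2(M[1,1],M[0,1])))
E
```

```text
[ 0.5541579  -0.12487838  0.22745452] [-4.30378541e-01  1.68769759e-01  1.62886473e+00 -2.81766769e-04
  1.34386755e+00 -1.82854580e+00] 0.3492080900923701
[[-0.985  0.172 -0.   ]
 [ 0.172  0.985 -0.   ]
 [-0.    -0.    -1.   ]]
80.11271411049518
```

Request:
{"method": "move_arm", "body": {
  "plan": [0,0.05,-0.8,0,0,0,0,0.05,-1.6,0,0,0,0,0.05,-2.3,0,0,0,0,0.05,-2.7,0,0,0,0,0.05,-2.85,0,0,0,0,0.05,-2.85,0,0,0]
}}

```text
time_s: 8.88
eef_pos: [0.5533, -0.1199, 0.0854]
eef_rot: [-0.0, 0.085, 0.996, 0.0]
wrist_force: [0.5, -1.1, 0.2]
opening: 0.35
grasp_force: 0.0
```

```bash
python3 - <<'E'
from h import *
o=ctrl.get_obs(); print(o['eef_pos'],o['wrist_force'])
snap("side","s5.png",(250,150,430,290),4)
E
```

```text
[ 0.55326676 -0.11988555  0.08536453] [ 0.49898385 -1.08957503  0.22014056]
```

View pics/s5.png

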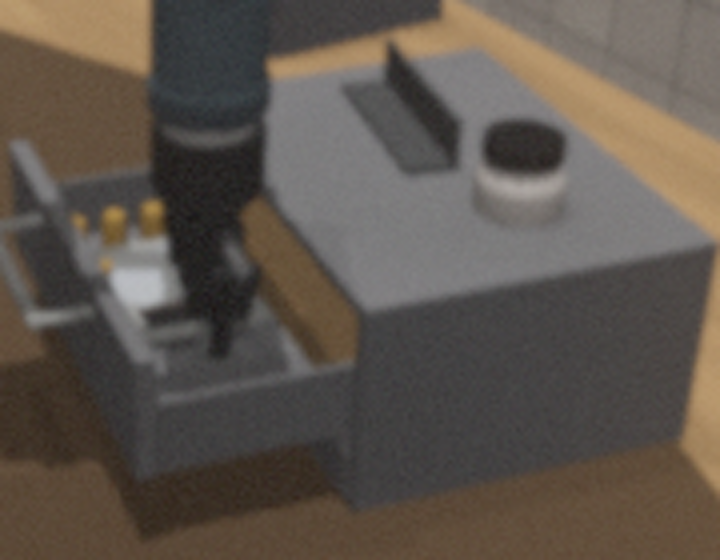

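The fingers straddle the rail at about (215,320), no forces show, and the index button stays visible at (105,265). Now I'll close the gripper.

Request:
{"method": "move_arm", "body": {
  "plan": [0,0,0,0,0,0,0,0,0,0,0,0,0,0,0,0,0,0,0,0,0,0,0,0],
  "grip": 0
}}

```text
time_s: 9.43
eef_pos: [0.5543, -0.1201, 0.0865]
eef_rot: [0.001, 0.085, 0.996, 0.0]
wrist_force: [0.5, 5.5, 6.7]
opening: 0.104
grasp_force: 58.8
```

```bash
python3 - <<'E'
from h import *
o=ctrl.get_obs(); print(o['eef_pos'],o['wrist_force'],o['opening'],o['grasp_force'],rot(o['eef_rot']).round(4))
p=np.array(o['eef_pos']); M=rot(o['eef_rot'])
X=np.array([.9855,-.169,0]);Y=np.array([.169,.9855,0])
# rail bar at shut: z .103 ; tool-frame offset of bar below/along tool z
d=p[2]-.103; g=p.copy(); g[2]=.103; hg=g+.115*Y
for t in(.1,.2,.3,.4,.43):
    Rm=R.from_rotvec(-t*X).as_matrix(); q=hg+Rm@(p-hg); print(t,((q-p)/.05).round(3),(-t*X).round(3))
E
```

```text
[ 0.55434005 -0.12008097  0.08651659] [0.48009556 5.50136088 6.65523093] 0.10447449024534369 58.80204498767853 [[-9.854e-01  1.701e-01  2.100e-03]
 [ 1.701e-01  9.854e-01  2.000e-04]
 [-2.000e-03  5.000e-04 -1.000e+00]]
0.1 [-0.004 -0.021  0.231] [-0.099  0.017 -0.   ]
0.2 [-0.003 -0.019  0.463] [-0.197  0.034 -0.   ]
0.3 [0.001 0.005 0.694] [-0.296  0.051 -0.   ]
0.4 [0.009 0.052 0.921] [-0.394  0.068 -0.   ]
0.43 [0.012 0.071 0.989] [-0.424  0.073 -0.   ]
```

Request:
{"method": "move_arm", "body": {
  "plan": [0,-0.01,0.115,-0.05,0.008,0,0,-0.02,0.231,-0.099,0.017,0,0,-0.02,0.347,-0.148,0.025,0,0,-0.02,0.463,-0.197,0.034,0,0,-0.01,0.579,-0.246,0.042,0,0,0.005,0.694,-0.296,0.051,0,0.005,0.028,0.808,-0.345,0.06,0,0.01,0.052,0.921,-0.394,0.068,0,0.012,0.071,0.989,-0.424,0.073,0,0.012,0.071,0.989,-0.424,0.073,0]
}}

```text
time_s: 10.68
eef_pos: [0.5548, -0.1172, 0.1345]
eef_rot: [-0.017, 0.083, 0.973, -0.213]
wrist_force: [4.0, -2.9, -5.8]
opening: 0.103
grasp_force: 58.8
```

```bash
cat > ang.py <<'E'
from h import *
o=ctrl.get_obs(); p=np.array(o['eef_pos']); M=rot(o['eef_rot']); p0=np.array([.55434,-.12008,.08652])
X=np.array([.9855,-.169,0]);Y=np.array([.169,.9855,0])
b=p-M[:,2]*.01648; b0=p0.copy(); b0[2]=.103   # bar position in tool fixed at grasp
d=b-b0; yy=.115-d@Y
print("t",o['time_s'],"d XYZ",d@X,d@Y,d[2],"theta",np.arctan2(d[2],yy),"rad",np.hypot(d[2],yy),"tool tilt",np.arctan2(-M[:,2]@Y,-M[2,2]),"F",o['wrist_force'],o['torque'],o['grasp_force'],o['opening'])
E
python3 ang.py; python3 - <<'E'
from h import *
I=np.mean([ctrl.camera("side")["pixels"].astype(float) for _ in range(4)],0); np.save("side2.npy",I)
cv2.imwrite("pics/s6.png",cv2.resize(I[185:240,255:320,::-1].astype(np.uint8),None,fx=10,fy=10,interpolation=cv2.INTER_CUBIC))
E
```

```text
t 10.675 d XYZ -2.8660427828109487e-05 0.00980119941533634 0.0464365438039865 theta 0.41569345766801563 rad 0.11499191382402238 tool tilt 0.4311685659498171 F [ 4.00587209 -2.94744175 -5.83563189] [ 0.22538855 -0.79555645  0.23827865] 58.84904086589813 0.10324705253028374
```

View pics/s6.png

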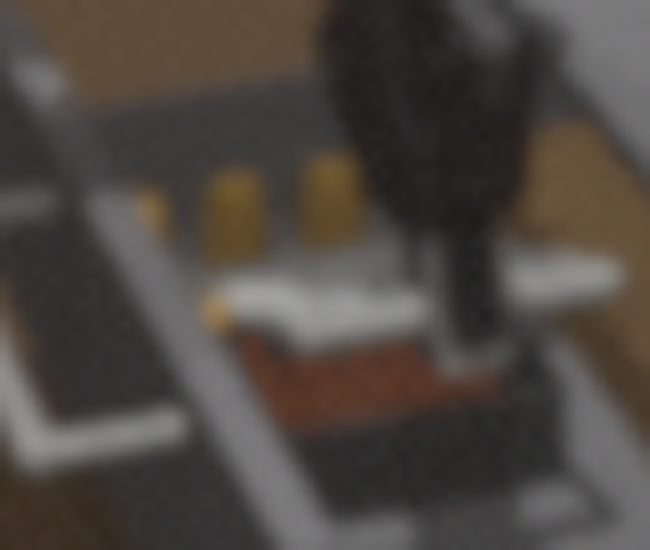

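The cover is raised, with the rail and leg at (215–420, 280–340). The brass button at (215,312) sits level with the front leg's root, so it is close to coplanar. I'll check this numerically against the model.

```bash
python3 - <<'E'
from fit import *
s=ctrl.camera("side"); I=np.load("side2.npy")
g=I.mean(2)
for th in(.0,.416):
    A=-np.cos(th)*Y+np.sin(th)*Z; N=np.cos(th)*Z+np.sin(th)*Y
    G=np.load("side.npy").mean(2) if th==0 else g
    cam=np.array(s["origin"])
    for x in(-.03,-.02,-.01):
        p=hg+.058*X+.115*A+x*X; u=proj(s,p); uu=int(round(u[0]))
        # silhouette lower edge of bar: perpendicular to view within the Y-Z plane
        d=p-cam; d-=d@X*X; d/=np.linalg.norm(d); n=np.cross(d,X); n*=np.sign(-n[2])
        ct=[proj(s,p+k*n*.0055+e*X) for k in(1,-1) for e in(-.02,.02)]
        lo=np.interp(uu,[ct[0][0],ct[1][0]],[ct[0][1],ct[1][1]]);hi=np.interp(uu,[ct[2][0],ct[3][0]],[ct[2][1],ct[3][1]])
        v=np.arange(int(hi)-2,int(lo)+4)
        print(th,x,"u",uu,"pred hi/lo",round(hi,2),round(lo,2),v[0],G[v,uu].round().astype(int))
b=(270,210,280,222)
print((I[...,0]-I[...,2])[b[1]:b[3],b[0]:b[2]].round().astype(int))
for t in(.36,.4,.416,.44,.48):
    print(t,proj(s,hg+.065*(-np.cos(t)*Y+np.sin(t)*Z)).round(2))
E
```

```text
0.0 -0.03 u 292 pred hi/lo 230.72 234.8 228 [ 48  54  84 123 141 134 109  82  78  94]
0.0 -0.02 u 295 pred hi/lo 230.13 234.21 228 [ 49  66 100 130 137 120  90  74  89 103]
0.0 -0.01 u 298 pred hi/lo 229.55 233.62 227 [ 49  56  88 123 140 130 103  79  81  98]
0.416 -0.03 u 290 pred hi/lo 214.65 218.78 212 [110 120 139 152 151 139 114  87  68  64]
0.416 -0.02 u 294 pred hi/lo 213.91 218.03 211 [ 89  92 103 122 141 141 122  93  70  62  62]
0.416 -0.01 u 297 pred hi/lo 213.36 217.47 211 [ 74  76  83  99 113 111  96  77  63  59]
[[ 5  6  5  4 10 27 40 46 43 40]
 [ 0  1  1  3  8 19 29 29 26 22]
 [ 0  0  2  2  5 12 14 13 10  8]
 [ 0  0  1  2  6 13 14 11  7  3]
 [ 0  0  0  2 10 27 30 22 10  4]
 [ 2  1  2  2 17 42 52 39 18  5]
 [ 0  0  1  2 16 42 61 52 25  7]
 [ 2  2  1  2  7 28 47 52 30 14]
 [ 1  2  0  1  3 11 23 30 28 25]
 [ 4  0  0  0  0  3  7 10 20 33]
 [ 2  1  0  1  1  1  1  4 12 33]
 [ 3  0 -1  0  0  1  1  2  9 27]]
0.36 [275.72 217.79]
0.4 [275.6  216.89]
0.416 [275.55 216.53]
0.44 [275.47 215.98]
0.48 [275.32 215.07]
```

```bash
python3 - <<'E'
from fit import *
s=ctrl.camera("side")
for f,b in(("side2.npy",(271,213,278,219)),("side.npy",(271,212,279,221))):
  I=np.load(f); obs=(I[...,0]-I[...,2])[b[1]:b[3],b[0]:b[2]].ravel()
  for k in("sph","cylN"):
   for dv in(-.25,):
    def res(p):
        m=render(s,b,p[0],p[1],np.array([p[3],dv]),p[2],k); A=np.c_[m.ravel(),np.ones(m.size)]; q=np.linalg.lstsq(A,obs,rcond=None)[0]; return np.r_[A@q-obs,p[3]*5]
    z=min((least_squares(res,[t,-.003,.8,0],bounds=([.3,-.02,.4,-1],[.7,.02,1.5,1]),diff_step=.03) for t in(.38,.43,.48)),key=lambda q:q.cost)
    print(f,k,dv,z.x.round(3),round(z.cost))
E
```

```text
side2.npy sph -0.25 [ 0.423 -0.003  0.892  0.   ] 251
side2.npy cylN -0.25 [ 0.421 -0.003  0.951  0.   ] 313
side.npy sph -0.25 [ 0.426 -0.004  0.632  0.   ] 604
side.npy cylN -0.25 [ 0.429 -0.004  0.628  0.   ] 722
```

Request:
{"method": "move_arm", "body": {
  "plan": [0,0.006,0.015,-0.006,0.001,0,0,0.012,0.03,-0.012,0.002,0,0,0.012,0.03,-0.012,0.002,0,0,0.012,0.03,-0.012,0.002,0]
}}

```text
time_s: 11.48
eef_pos: [0.5549, -0.1168, 0.1357]
eef_rot: [-0.018, 0.083, 0.972, -0.219]
wrist_force: [4.9, -2.6, -6.9]
opening: 0.103
grasp_force: 58.8
```

```bash
python3 ang.py; python3 - <<'E'
from h import *
for i in range(4): c=snap("top","t7.png",(245,185,345,260),8)
E
python3 ang.py
```

```text
t 11.475 d XYZ -4.086205654464752e-05 0.01034670966601343 0.047589459123443575 theta 0.4267841365940765 rad 0.11496550698966884 tool tilt 0.4422993807530503 F [ 4.92600819 -2.62987202 -6.89758512] [ 0.2292731  -0.9143973   0.30662965] 58.767011761665344 0.10269620983549502
t 11.675 d XYZ -4.818110199240422e-05 0.010364772865506371 0.047574353737095884 theta 0.4267295592169729 rad 0.11494281139327245 tool tilt 0.4422069990930326 F [ 4.57497324 -3.1361194  -6.893198  ] [ 0.25478481 -0.90504162  0.34417381] 58.766541481018066 0.10323767847857927
```

View pics/t7.png

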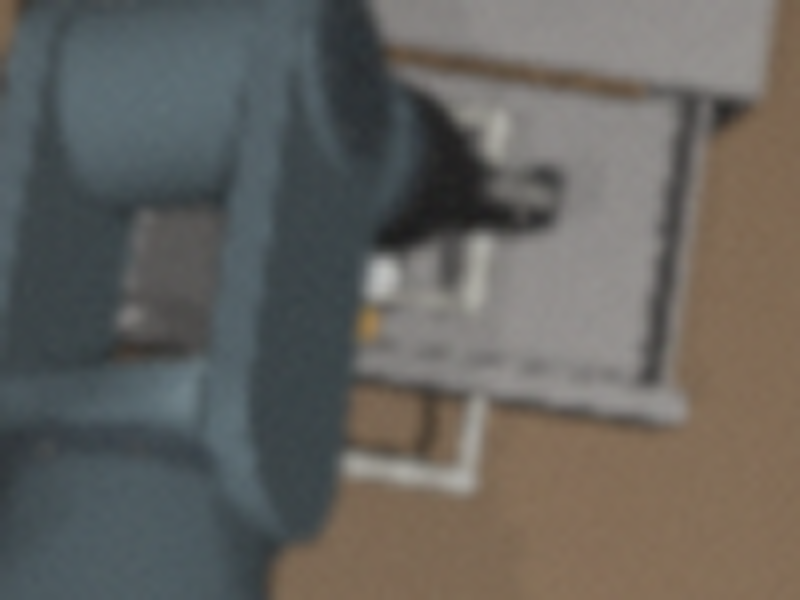

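The gripper holds the rail at (500,200). The handle's end at (465,480) and the front panel are unmoved, so the drawer is still at its stop. The cover is steady at about 0.427 rad, against an index of about 0.425.

```bash
python3 -c "
from bench import ctrl
print(ctrl.hand_in())"
```

```text
the job is handed in; nothing more can be done
None
```

I handed the job in with the drawer fully out at its stop and the cover held steady by its rail at about 0.427 rad; my best camera reading of the index arm is about 0.425 rad, good to roughly 0.02 because the front panel partly hides the arm.

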